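# Power up the worktop socket block in order

### The job

Switch on the socket block with the closed fingertips: first press the wide main rocker over to on, then the small rocker in front of the socket that holds the round dome lamp, then the small rocker in front of the socket that holds the square-cornered charger. Each rocker must go fully over and stay on. Do not press the rocker of the capped socket, leave the lamp, charger and cap seated in their sockets, and do not grasp, lift or shift anything else.

Things in the scene. Friction and masses are not known exactly. Their poses are not given: they have to be found in the camera images.
- block: Grey socket block screwed to the worktop, 120 (x) x 240 (y) x 40 mm high. Origin: centre of its underside; z up, own -x its front edge, own +y its left end. Four white rockers along the front (hinges at own x -32), three round sockets behind (own x +28). From the left: wide main rocker at own y +89 (no socket), then rockers and sockets 1, 2, 3 at +33, -25, -83. Turned up to 30 degrees.
- main (a joint): Wide main rocker, 42 mm wide, 40 mm long, hinged at its middle 41.5 mm above the worktop. 0 rad (start, to 0.03) = off, front half raised, rear half level; 0.3 = fully on, front half level, rear raised. Press the raised front half straight down (front end travels 6 mm, 3 to 5 N). No spring: it stays where it is left, even half way.
- rocker_1 (a joint): The small rocker in front of socket 1: 24 mm wide, 40 mm long from front to rear, hinged at its middle. 0 rad = off, 0.3 rad = fully on. Same shape, feel and behaviour as main.
- rocker_2 (a joint): The small rocker in front of socket 2: 24 mm wide, 40 mm long from front to rear, hinged at its middle. 0 rad = off, 0.3 rad = fully on. Same shape, feel and behaviour as main.
- rocker_3 (a joint): The small rocker in front of socket 3: 24 mm wide, 40 mm long from front to rear, hinged at its middle. 0 rad = off, 0.3 rad = fully on. Same shape, feel and behaviour as main.
- main_press (a point): Where to press the main rocker: a fixed point of the block, 12 mm from the rocker's hinge towards the front edge, 41.5 mm above the worktop. The rocker's front half lies here, level, once fully on; while off it stands about 4 mm higher here (6 mm at its front end).
- rocker_1_press (a point): Where to press rocker 1: a fixed point of the block, 12 mm from the rocker's hinge towards the front edge, 41.5 mm above the worktop. The rocker's front half lies here, level, once fully on; while off it stands about 4 mm higher here (6 mm at its front end).
- rocker_2_press (a point): Where to press rocker 2: a fixed point of the block, 12 mm from the rocker's hinge towards the front edge, 41.5 mm above the worktop. The rocker's front half lies here, level, once fully on; while off it stands about 4 mm higher here (6 mm at its front end).
- rocker_3_press (a point): Where to press rocker 3: a fixed point of the block, 12 mm from the rocker's hinge towards the front edge, 41.5 mm above the worktop. The rocker's front half lies here, level, once fully on; while off it stands about 4 mm higher here (6 mm at its front end).
- socket_1 (a point): Centre of the mouth of socket 1, the one next to the main rocker, 40 mm above the worktop: a round recess 39 mm wide, 14 mm deep. Rocker 1 lies straight in front of it (hinge 60 mm away towards the front edge).
- socket_2 (a point): Centre of the mouth of socket 2, the middle one, 40 mm above the worktop: a round recess 39 mm wide, 14 mm deep. Rocker 2 lies straight in front of it (hinge 60 mm away towards the front edge).
- socket_3 (a point): Centre of the mouth of socket 3, the one at the right end, 40 mm above the worktop: a round recess 39 mm wide, 14 mm deep. Rocker 3 lies straight in front of it (hinge 60 mm away towards the front edge).
- lamp: White plug-in lamp, a round dome 46 mm wide, loose, plugged into one of the three sockets and standing 33 mm above the block's top. Origin: underside of its 37 mm round plug, at the bottom of the recess (26 mm above the worktop), on its axis; z up.
- charger: White plug-in charger, a box 40 x 44 mm with two dark slots in its top, loose, plugged into another socket and standing 31 mm above the block's top. Origin as for the lamp.
- cap: White flat round safety cap, 42 mm wide, loose, in the remaining socket, standing 4 mm above the block's top. Its socket's rocker stays off. Origin as for the lamp.
- mug: Green and white mug, 93 mm high, loose, standing left of the block. Bystander. Origin: underside.
- salt_shaker: Salt shaker, 44 mm wide, 90 mm high, loose, standing to the right in front of the block. Bystander. Origin: underside.
There are look-alikes about, which are no part of the job. Leave any blue, orange or purple look-alike of the lamp alone.

How it is judged:
On the way, in this order (a step that is already met when the one before it is completed fails the run):
1. the main rocker is fully on (value of joint main above 0.24 rad), for 0.2 s.
2. then the lamp's rocker is fully on (((horizontal distance between lamp and socket_1 below 0.02 m and value of joint rocker_1 above 0.24 rad) or (horizontal distance between lamp and socket_2 below 0.02 m and value of joint rocker_2 above 0.24 rad) or (horizontal distance between lamp and socket_3 below 0.02 m and value of joint rocker_3 above 0.24 rad))), for 0.2 s.
3. then the charger's rocker is fully on (((horizontal distance between charger and socket_1 below 0.02 m and value of joint rocker_1 above 0.24 rad) or (horizontal distance between charger and socket_2 below 0.02 m and value of joint rocker_2 above 0.24 rad) or (horizontal distance between charger and socket_3 below 0.02 m and value of joint rocker_3 above 0.24 rad))), for 0.2 s.
At the end, for the whole second after the job is handed in: The main rocker and those of the lamp and the charger are on (over 0.24 of 0.3 rad), the capped socket's rocker is off (under 0.10 rad), and lamp, charger and cap are at rest in their sockets (within 20 mm of their centres) (((horizontal distance between lamp and socket_1 below 0.02 m and horizontal distance between charger and socket_2 below 0.02 m and horizontal distance between cap and socket_3 below 0.02 m and value of joint each of main, rocker_1, rocker_2 above 0.24 rad and value of joint rocker_3 below 0.1 rad and linear speed of each of lamp, charger, cap below 0.02 m/s) or (horizontal distance between lamp and socket_1 below 0.02 m and horizontal distance between charger and socket_3 below 0.02 m and horizontal distance between cap and socket_2 below 0.02 m and value of joint each of main, rocker_1, rocker_3 above 0.24 rad and value of joint rocker_2 below 0.1 rad and linear speed of each of lamp, charger, cap below 0.02 m/s) or (horizontal distance between lamp and socket_2 below 0.02 m and horizontal distance between charger and socket_1 below 0.02 m and horizontal distance between cap and socket_3 below 0.02 m and value of joint each of main, rocker_2, rocker_1 above 0.24 rad and value of joint rocker_3 below 0.1 rad and linear speed of each of lamp, charger, cap below 0.02 m/s) or (horizontal distance between lamp and socket_2 below 0.02 m and horizontal distance between charger and socket_3 below 0.02 m and horizontal distance between cap and socket_1 below 0.02 m and value of joint each of main, rocker_2, rocker_3 above 0.24 rad and value of joint rocker_1 below 0.1 rad and linear speed of each of lamp, charger, cap below 0.02 m/s) or (horizontal distance between lamp and socket_3 below 0.02 m and horizontal distance between charger and socket_1 below 0.02 m and horizontal distance between cap and socket_2 below 0.02 m and value of joint each of main, rocker_3, rocker_1 above 0.24 rad and value of joint rocker_2 below 0.1 rad and linear speed of each of lamp, charger, cap below 0.02 m/s) or (horizontal distance between lamp and socket_3 below 0.02 m and horizontal distance between charger and socket_2 below 0.02 m and horizontal distance between cap and socket_1 below 0.02 m and value of joint each of main, rocker_3, rocker_2 above 0.24 rad and value of joint rocker_1 below 0.1 rad and linear speed of each of lamp, charger, cap below 0.02 m/s))); the robot touches nothing.
It fails at once if a socket's rocker is pressed before the main rocker is on (value of joint main below 0.24 rad and value of joint any of rocker_1, rocker_2, rocker_3 above 0.15 rad).
It fails at once if the charger's rocker is pressed before the lamp's is on ((horizontal distance between charger and socket_2 below 0.02 m and value of joint rocker_2 above 0.15 rad and horizontal distance between lamp and socket_1 below 0.02 m and value of joint rocker_1 below 0.24 rad) or (horizontal distance between charger and socket_3 below 0.02 m and value of joint rocker_3 above 0.15 rad and horizontal distance between lamp and socket_1 below 0.02 m and value of joint rocker_1 below 0.24 rad) or (horizontal distance between charger and socket_1 below 0.02 m and value of joint rocker_1 above 0.15 rad and horizontal distance between lamp and socket_2 below 0.02 m and value of joint rocker_2 below 0.24 rad) or (horizontal distance between charger and socket_3 below 0.02 m and value of joint rocker_3 above 0.15 rad and horizontal distance between lamp and socket_2 below 0.02 m and value of joint rocker_2 below 0.24 rad) or (horizontal distance between charger and socket_1 below 0.02 m and value of joint rocker_1 above 0.15 rad and horizontal distance between lamp and socket_3 below 0.02 m and value of joint rocker_3 below 0.24 rad) or (horizontal distance between charger and socket_2 below 0.02 m and value of joint rocker_2 above 0.15 rad and horizontal distance between lamp and socket_3 below 0.02 m and value of joint rocker_3 below 0.24 rad)).
It fails at once if the capped socket's rocker is pressed ((horizontal distance between cap and socket_1 below 0.02 m and value of joint rocker_1 above 0.15 rad) or (horizontal distance between cap and socket_2 below 0.02 m and value of joint rocker_2 above 0.15 rad) or (horizontal distance between cap and socket_3 below 0.02 m and value of joint rocker_3 above 0.15 rad)).
It fails at once if lamp, charger or cap is lifted or pushed out of its seat (distance of any of lamp, charger, cap from where it was at the start of the episode above 0.01 m).
It fails at once if a bystander is lifted, shifted or tipped (distance of any of mug, salt_shaker from where it was at the start of the episode above 0.02 m or angle between any of mug, salt_shaker's own z axis and vertical above 0.35 rad).
It also fails if it takes over 40 s, if anything falls off the work surface, if the arm or the gripper's body presses on something with over 40 N, if the wrist force passes 120 N, or if a joint passes its speed limit or range.

### The arm

A 6-joint arm with a two-finger parallel gripper is mounted at the origin on a cart in front of the work surface, level with it; the furniture and walls round the work are solid. World frame = base frame: x ahead of the robot, y to its left, z up, the work surface at z = 0. Lengths are in m, angles in rad, forces in N, time in s.
With the tool pointing down it reaches from about 0.35 to 0.875 m from the base axis. Payload 4.2 kg.
Tool frame: the origin (TCP) lies at the very end of the fingers, on their centre line; the grasp point (between the pads) lies 19 mm behind it; z points along the fingers, y is the line along which they close (so a half turn about z gives the same grasp; the last joint's range is limited). The gripper opens to 87 mm and grips with 3 to 60 N. Pads are 19 mm wide; open, the fingers measure 117 mm over their backs; the gripper's body (75 mm by 190 mm) begins 51 mm behind the grasp point.
Start: joints at [-0.967, 0.385, 0.008, 0, -1.194, -0.259], TCP at [0.211, -0.588, 0.223] pointing down, gripper open.
Joint ranges: [-3.14, 3.14], [-1.21, 2.06], [-1.07, 1.41], [-3.16, 2.05], [-2.99, -0.16], [-3.1, 3.1]. Speed limits (rad/s): [2.79, 2.79, 3.14, 3.14, 3.14, 3.14].

### API

Orientations are given as a rotation vector (axis times angle).
In Python, from plant import * gives the robot as it stands.
- The arm moves only by the tool arm_command, never from a script. Its argument "moves" is a list of rows, each an object with "xyz": the shift along the tool's x, y, z in mm, a list of three; "delta_rot": the turn, a rotation vector about the tool's x, y, z in rad, a list of three. In form: [{"xyz": [tx, ty, tz], "delta_rot": [wx, wy, wz]}, ...]. A call has 1 to 8 rows; each row shifts and turns the commanded pose from where the row before left it, along the tool's axes as they then stand; what a row does not reach is not made up. A row lasts 1/12 s, in which the tool goes at most 41.7 mm and 7.16 degrees, less where a joint would pass 70% of its speed; a pose out of reach is approached as far as the arm can. A call is refused whole if a number of a shift passes 41.7 or a number of a turn 0.125, either way. A call with a gripper value outside its range is refused whole. "gripper" is the finger opening in mm, from 0 to 87, set as the call begins (left out, the last holds). The fingers move at their own pace and stop on an object; "grip_force" is the grip in N (left out, the last holds). Time passes only in rows, so rows that do not move let the fingers close. It gives the time, the measured TCP pose, the force, the opening and the grip force at its end, in the units of the state.
- get_state(): the state, without advancing time (a new reading comes with each control period).
- grab_frame(name): name is "scene" or "top"; returns a dict with "img" (400x640x3 uint8, red, green, blue), "depth" (400x640 float32, m along the optical axis (not along the pixel's ray), 0 where there is no reading), "K" (3x3 intrinsics, pixels), "D" ([k1, k2, p1, p2, k3] as OpenCV has them; the pictures are not rectified), "cam_to_world" (4x4, takes a point from camera to world coordinates). Camera axes: x right, y up, looking along -z (the intrinsics and any distortion apply to the point x, -y, -z); pixel columns grow to the right and rows downward; lengths in m; the calibration is good to about 2 mm. A picture is of the moment at which its call begins.
- sign_off(): hands the job in; it is judged then, once.
Trained networks look in the newest picture that a camera, given by its name, has taken for a name from the list of things; names that differ only in an ending like _2 or _b are one class to them, and where a whole thing is asked for, a point or a joint stands for the part that bears it (a point fixed in the world has none). Each returns a list of dicts, best first, with "score" (0 to 1); they miss things now and then, are a little off and sometimes report something else, mostly with a low value. They report only what shows in the picture. A call takes as long as a camera call. They do not tell look-alikes from the thing itself.
- silhouettes(name, camera): "pixels" (400x640 bool, what is visible of it).
- tip_of(name, camera): "at" ([x, y, z] in m, in world coordinates, good to about 4 mm: a listed point, or the origin of a listed thing).
The state is a dict: "t": time; "joint_pos": joint angles; "joint_velocities": joint speeds; "joint_efforts": joint torques, N m; "ee_pos": TCP position; "eef_rot": TCP orientation; "wrist_force": force on the tool from outside, world axes, zero at the start; "ft_torque": the same for the moment, N m; "opening": opening from 0.0 (shut) to 1.0 (fully open); "gripper_force": force on a finger pad.
Only numpy, scipy, OpenCV 4.12 (cv2) and the standard library are available. Lean on these libraries where they do the work, as an engineer would, in place of code of your own. Each camera call takes 0.05 s, during which the arm holds its last target. There are 200 camera calls.

## Working session

There is one attempt and no reset: what is moved stays moved. The work goes in short steps, Python scripts to look and compute and a tool call to move; the robot and the scene stay as the last step left them, time stands still between calls to the robot, and variables do not carry over. Pictures are saved under pics/ and viewed, at most 10 in all, crops included, and the job is handed in when it is done.

Besides the shell and the picture viewer there is one more tool, called after "Emit:" as name(argument=value, ...), one argument or row to a line, values as JSON. arm_command: Moves the arm, as the interface text tells. Its arguments: {"type":"object","properties":{"moves":{"type":"array"},"gripper":{"type":"number"},"grip_force":{"type":"number"}},"required":["moves"]}

```bash
mkdir -p pics; python3 - <<'E'
from plant import *
import cv2,numpy as np
for c in("scene","top"):
    f=grab_frame(c); cv2.imwrite(f"pics/{c}0.png",f["img"][:,:,::-1])
    for n in ["main_press","rocker_1_press","rocker_2_press","rocker_3_press","socket_1","socket_2","socket_3","lamp","charger","cap","block","mug","salt_shaker"]:
        print(c,n,[(np.round(d["at"],4).tolist(),round(float(d["score"]),2)) for d in tip_of(n,c)][:4])
s=get_state();print(s["t"],s["ee_pos"],s["eef_rot"],s["opening"])
E
```

```text
scene main_press [([0.4933, 0.185, 0.0421], 0.57)]
scene rocker_1_press [([0.5095, 0.1253, 0.0415], 0.95), ([0.5265, 0.0718, 0.0411], 0.57)]
scene rocker_2_press [([0.5269, 0.0739, 0.0419], 0.71)]
scene rocker_3_press []
scene socket_1 [([0.6147, 0.0364, 0.0415], 0.87), ([0.5802, 0.1498, 0.0336], 0.59), ([0.5949, 0.0969, 0.0439], 0.56), ([0.4966, 0.1854, 0.0441], 0.43)]
scene socket_2 [([0.6147, 0.0364, 0.0415], 0.87), ([0.5802, 0.1498, 0.0336], 0.59), ([0.5949, 0.0969, 0.0439], 0.56), ([0.4966, 0.1854, 0.0441], 0.43)]
scene socket_3 [([0.6147, 0.0364, 0.0415], 0.87), ([0.5802, 0.1498, 0.0336], 0.59), ([0.5949, 0.0969, 0.0439], 0.56), ([0.4966, 0.1854, 0.0441], 0.43)]
scene lamp [([0.4969, 0.3083, 0.0003], 0.88), ([0.7356, 0.1161, 0.0023], 0.55), ([0.7136, 0.2274, 0.0012], 0.53), ([0.5784, 0.1488, 0.0251], 0.49)]
scene charger [([0.6086, 0.0438, 0.0293], 0.68)]
scene cap [([0.5945, 0.0912, 0.0239], 0.71), ([0.5086, 0.1247, 0.0402], 0.57)]
scene block [([0.5611, 0.1076, -0.0066], 0.6)]
scene mug []
scene salt_shaker [([0.438, -0.1809, -0.0002], 0.8)]
top main_press [([0.4947, 0.1829, 
[... 495 characters left out ...]
4)]
top socket_3 [([0.5769, 0.1519, 0.038], 0.8), ([0.5948, 0.0922, 0.042], 0.7), ([0.6115, 0.042, 0.0422], 0.68), ([0.6111, 0.0364, 0.0229], 0.64)]
top lamp [([0.7355, 0.1189, -0.001], 0.66), ([0.5792, 0.1475, 0.0252], 0.49)]
top charger [([0.5946, 0.0948, 0.0287], 0.75), ([0.5621, 0.1122, -0.0009], 0.59), ([0.6108, 0.0383, 0.0256], 0.52)]
top cap [([0.594, 0.0955, 0.0268], 0.62), ([0.5875, 0.4987, 0.0004], 0.62)]
top block [([0.5612, 0.1097, -0.002], 0.89)]
top mug [([0.5868, 0.5004, 0.001], 0.69), ([0.5952, 0.0947, 0.0286], 0.22)]
top salt_shaker [([0.5799, 0.1479, 0.023], 0.27)]
1.4 [ 0.21126377 -0.58818883  0.22254711] [-5.38840319e-01  3.09502405e+00  3.11198328e-05] 0.9995267728824042
```

View pics/scene0.png

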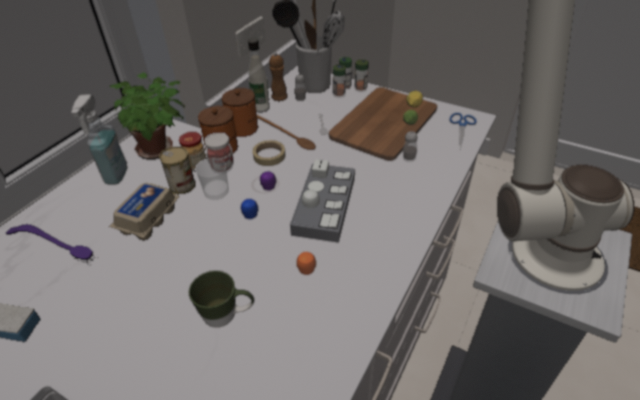

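View pics/top0.png

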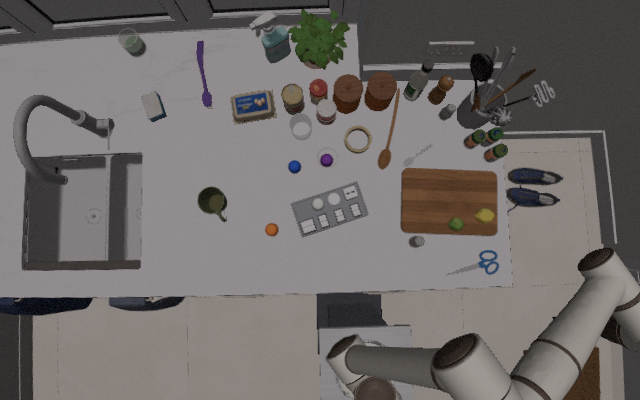

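The scene view shows the block near (325,200), with the mug at (213,296) and the salt shaker at (410,145). In the top view the block is at (330,208) and its rockers at (308,226), (324,220), (340,215) and (355,210).

Lamp candidates in the top view:
- White dome in the block at (318,203)
- Blue look-alike at (294,166), orange at (271,229) and purple at (327,159)
- White cap at (334,199)

By the description I choose the white dome at (318,203), and I'll check it in a close crop along with a pose fit.

```bash
cat > h.py <<'E'
import numpy as np,cv2
N={"main":(-44,89),"r1":(-44,33),"r2":(-44,-25),"r3":(-44,-83),"s1":(28,33),"s2":(28,-25),"s3":(28,-83)}
E
python3 - <<'E'
from plant import *
from h import *
f=grab_frame("top");g=grab_frame("scene")
a=cv2.resize(f["img"][170:245,280:380],(800,600),interpolation=cv2.INTER_CUBIC)[:,:,::-1]
b=cv2.resize(g["img"][150:250,280:370],(540,600),interpolation=cv2.INTER_CUBIC)[:,:,::-1]
cv2.imwrite("pics/c1.png",cv2.hconcat([cv2.resize(a,(400,300)),cv2.resize(b[150-150:600],(270,300))]))
# pose fit from network points
own=np.array([N[k] for k in("main","r1","r2","r3","main","r1","r2")]+[(0,0),(0,0)],float)/1000
w=np.array([(.4947,.1829),(.511,.129),(.526,.0733),(.5406,.0163),(.4933,.185),(.5095,.1253),(.5269,.0739),(.5612,.1097),(.5611,.1076)])
oc,wc=own-own.mean(0),w-w.mean(0)
U,S,V=np.linalg.svd(oc.T@wc);R=(U@V).T;t=w.mean(0)-R@own.mean(0)
print("yaw",np.arctan2(R[1,0],R[0,0]),"t",t);print("res mm",np.round(1000*(own@R.T+t-w),1).tolist())
for k,v in N.items():print(k,np.round(R@np.array(v)/1000+t,4))
# heights and independent reprojection check: world points from depth, in block frame
for fr in(f,g):
    vv,uu=np.mgrid[0:400,0:640];p=np.stack([uu,vv],-1).reshape(-1,1,2).astype(np.float64)
    q=cv2.undistortPoints(p,fr["K"],np.array(fr["D"]))[:,0];d=fr["depth"].ravel()
    P=np.c_[q[:,0]*d,-q[:,1]*d,-d,np.ones(len(d))]@fr["cam_to_world"].T
    o=(P[:,:2]-t)@R; 
    m=(d>0)&(abs(o[:,0])<.09)&(abs(o[:,1])<.15)&(P[:,2]>.03)&(P[:,2]<.1)
    print("block rim own x,y",np.percentile(o[m],[1,99],axis=0).round(4).tolist(),m.sum())
    for k,v in N.items():
        n=m&(np.hypot(*(o-np.array(v)/1000).T)<.012)
        if n.any():print(k,np.percentile(P[n,2],[20,50,90]).round(4))
E
```

```text
yaw 0.2753051098841454 t [0.56120841 0.10887854]
res mm [[-0.0, -0.3], [-1.1, -0.3], [-0.3, -0.4], [0.8, 0.7], [1.4, -2.4], [0.4, 3.4], [-1.2, -1.0], [0.0, -0.8], [0.1, 1.3]]
main [0.4947 0.1826]
r1 [0.5099 0.1287]
r2 [0.5257 0.0729]
r3 [0.5414 0.017 ]
s1 [0.5792 0.1482]
s2 [0.595  0.0924]
s3 [0.6107 0.0366]
block rim own x,y [[-0.0606, -0.1204], [0.0592, 0.1163]] 2472
main [0.0411 0.0434 0.0484]
r1 [0.0404 0.0448 0.0474]
r2 [0.0409 0.0433 0.0478]
r3 [0.0404 0.0434 0.0492]
s1 [0.0695 0.0717 0.0746]
s2 [0.0408 0.0434 0.0467]
s3 [0.0674 0.0695 0.0749]
block rim own x,y [[-0.063, -0.1145], [0.0577, 0.1235]] 3276
main [0.0435 0.0459 0.0479]
r1 [0.0427 0.0447 0.0471]
r2 [0.043  0.0453 0.0483]
r3 [0.0429 0.0455 0.0479]
s1 [0.0716 0.0729 0.0747]
s2 [0.044  0.0452 0.0473]
s3 [0.071  0.0721 0.0738]
```

View pics/c1.png

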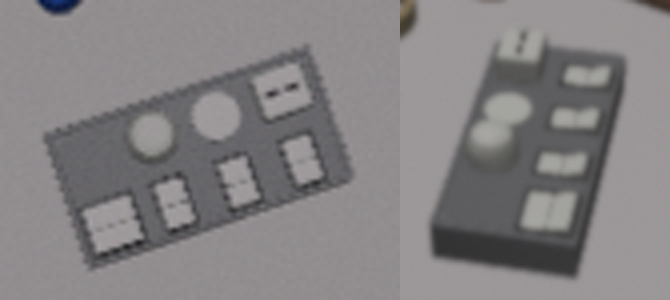

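The crop shows the dome lamp in socket 1, the flat cap in socket 2 and the slotted charger in socket 3. The measured heights (about 73, 45 and 71 mm) agree. So the order is main, then rocker 1, then rocker 3. I'll close the gripper and move above main first.

Emit:
arm_command(
  moves=[
    {"xyz": [0,0,0],"delta_rot": [0,0,0.07]},
    {"xyz": [-24,33.2,0],"delta_rot": [0,0,0]},
    {"xyz": [-24,33.2,0],"delta_rot": [0,0,0]},
    {"xyz": [-24,33.2,0],"delta_rot": [0,0,0]},
    {"xyz": [-24,33.2,0],"delta_rot": [0,0,0]},
    {"xyz": [-24,33.2,0],"delta_rot": [0,0,0]},
    {"xyz": [-24,33.2,0],"delta_rot": [0,0,0]},
    {"xyz": [-24,33.2,0],"delta_rot": [0,0,0]},
  ],
  gripper=0,
  grip_force=10,
)

```text
t: 2.17
ee_pos: [0.3101, -0.3172, 0.2228]
eef_rot: [-0.429, 3.111, -0.001]
wrist_force: [0.5, 0.2, 0.6]
opening: 0.479
gripper_force: 0.0
```

Emit:
arm_command(
  moves=[
    {"xyz": [-24,33.2,0],"delta_rot": [0,0,0]},
    {"xyz": [-24,33.2,0],"delta_rot": [0,0,0]},
    {"xyz": [-24,33.2,0],"delta_rot": [0,0,0]},
    {"xyz": [-24,33.2,0],"delta_rot": [0,0,0]},
    {"xyz": [-24,33.2,0],"delta_rot": [0,0,0]},
    {"xyz": [-24,33.2,0],"delta_rot": [0,0,0]},
    {"xyz": [-24,33.2,0],"delta_rot": [0,0,0]},
    {"xyz": [-24,33.2,0],"delta_rot": [0,0,0]},
  ],
)

```text
t: 2.83
ee_pos: [0.4228, -0.009, 0.2231]
eef_rot: [-0.431, 3.11, 0.0]
wrist_force: [2.1, -1.0, -0.7]
opening: 0.01
gripper_force: 0.0
```

Emit:
arm_command(
  moves=[
    {"xyz": [-24,33.2,0],"delta_rot": [0,0,0]},
    {"xyz": [-24,33.2,0],"delta_rot": [0,0,0]},
    {"xyz": [-24,33.2,0],"delta_rot": [0,0,0]},
    {"xyz": [-24,33.2,0],"delta_rot": [0,0,0]},
    {"xyz": [0,0,0],"delta_rot": [0,0,0]},
    {"xyz": [0,0,0],"delta_rot": [0,0,0]},
    {"xyz": [0,0,0],"delta_rot": [0,0,0]},
  ],
)

```text
t: 3.42
ee_pos: [0.4786, 0.1426, 0.2223]
eef_rot: [0.431, -3.111, 0.001]
wrist_force: [-0.4, 0.2, -0.9]
opening: 0.005
gripper_force: 0.0
```

Emit:
arm_command(
  moves=[
    {"xyz": [-23.4,34.1,0],"delta_rot": [0,0,0]},
    {"xyz": [0,0,40],"delta_rot": [0,0,0]},
    {"xyz": [0,0,40],"delta_rot": [0,0,0]},
    {"xyz": [0,0,40],"delta_rot": [0,0,0]},
    {"xyz": [0,0,30],"delta_rot": [0,0,0]},
    {"xyz": [0,0,10],"delta_rot": [0,0,0]},
    {"xyz": [0,0,0],"delta_rot": [0,0,0]},
    {"xyz": [0,0,0],"delta_rot": [0,0,0]},
  ],
)

```text
t: 4.08
ee_pos: [0.4932, 0.1815, 0.0638]
eef_rot: [-0.43, 3.111, 0.0]
wrist_force: [1.1, 0.7, 1.2]
opening: 0.002
gripper_force: 0.0
```

```bash
python3 - <<'E'
from plant import *
import cv2
f=grab_frame("top");g=grab_frame("scene")
a=cv2.resize(f["img"][170:245,280:380],(400,300),interpolation=2)[:,:,::-1]
b=cv2.resize(g["img"][150:250,280:380],(300,300),interpolation=2)[:,:,::-1]
cv2.imwrite("pics/c2.png",cv2.hconcat([a,b]))
E
```

```text
(no output)
```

View pics/c2.png

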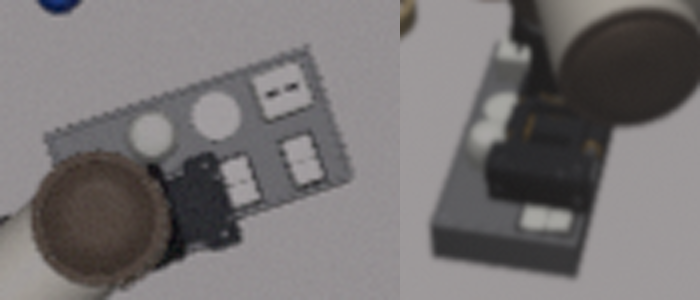

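The view shows the gripper over main at crop position (110,215), clear of the lamp and the other rockers. Now I'll press main.

Emit:
arm_command(
  moves=[
    {"xyz": [0,0,10],"delta_rot": [0,0,0]},
    {"xyz": [0,0,5],"delta_rot": [0,0,0]},
    {"xyz": [0,0,3],"delta_rot": [0,0,0]},
    {"xyz": [0,0,2],"delta_rot": [0,0,0]},
    {"xyz": [0,0,1.5],"delta_rot": [0,0,0]},
    {"xyz": [0,0,0],"delta_rot": [0,0,0]},
    {"xyz": [0,0,0],"delta_rot": [0,0,0]},
  ],
)

```text
t: 4.77
ee_pos: [0.492, 0.1819, 0.0419]
eef_rot: [0.431, -3.112, 0.0]
wrist_force: [-3.3, 0.9, 6.7]
opening: 0.003
gripper_force: 3.7
```

Emit:
arm_command(
  moves=[
    {"xyz": [0,0,1],"delta_rot": [0,0,0]},
    {"xyz": [0,0,0.5],"delta_rot": [0,0,0]},
    {"xyz": [0,0,0],"delta_rot": [0,0,0]},
    {"xyz": [0,0,0],"delta_rot": [0,0,0]},
  ],
)

```text
t: 5.1
ee_pos: [0.492, 0.1819, 0.0417]
eef_rot: [-0.432, 3.112, -0.001]
wrist_force: [-6.9, 0.3, 16.2]
opening: 0.003
gripper_force: 8.2
```

Main is on its hard stop: 16 N at z = 41.7 mm. Next is rocker 1, 56 mm along the tool's -y.

Emit:
arm_command(
  moves=[
    {"xyz": [0,0,-12],"delta_rot": [0,0,0]},
    {"xyz": [0,0,-13],"delta_rot": [0,0,0]},
    {"xyz": [0,-28,0],"delta_rot": [0,0,0]},
    {"xyz": [0,-28,0],"delta_rot": [0,0,0]},
    {"xyz": [0,0,0],"delta_rot": [0,0,0]},
    {"xyz": [0,0,0],"delta_rot": [0,0,0]},
    {"xyz": [0,0,0],"delta_rot": [0,0,0]},
  ],
)

```text
t: 5.68
ee_pos: [0.5076, 0.1279, 0.0644]
eef_rot: [-0.43, 3.112, -0.0]
wrist_force: [-0.1, -0.2, 0.5]
opening: 0.007
gripper_force: 0.0
```

```bash
python3 - <<'E'
from plant import *
import cv2
f=grab_frame("top");g=grab_frame("scene")
a=cv2.resize(f["img"][170:245,280:380],(400,300),interpolation=2)[:,:,::-1]
b=cv2.resize(g["img"][150:250,280:380],(300,300),interpolation=2)[:,:,::-1]
cv2.imwrite("pics/c3.png",cv2.hconcat([a,b]))
E
```

```text
(no output)
```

View pics/c3.png

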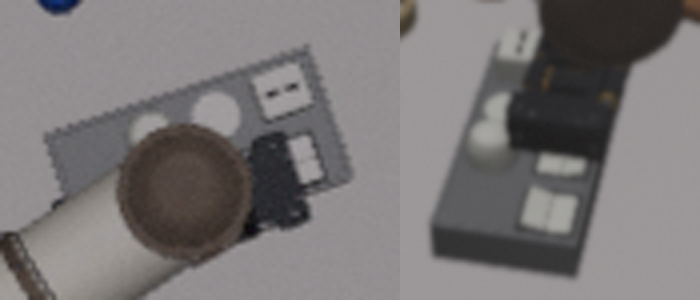

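In the scene crop main has changed shape at (550,210), with its rear now raised, and the tip is over rocker 1. The lamp at (490,140) is undisturbed. Now I'll press rocker 1.

Emit:
arm_command(
  moves=[
    {"xyz": [0,0,12],"delta_rot": [0,0,0]},
    {"xyz": [0,0,5],"delta_rot": [0,0,0]},
    {"xyz": [0,0,3],"delta_rot": [0,0,0]},
    {"xyz": [0,0,2.5],"delta_rot": [0,0,0]},
    {"xyz": [0,0,1.5],"delta_rot": [0,0,0]},
    {"xyz": [0,0,1],"delta_rot": [0,0,0]},
    {"xyz": [0,0,0],"delta_rot": [0,0,0]},
    {"xyz": [0,0,0],"delta_rot": [0,0,0]},
  ],
)

```text
t: 6.45
ee_pos: [0.5069, 0.1282, 0.0417]
eef_rot: [0.432, -3.111, 0.001]
wrist_force: [-7.2, -0.1, 16.6]
opening: 0.006
gripper_force: 8.1
```

Rocker 1 is also on its stop. I'll lift and move 116 mm along to rocker 3, passing over rocker 2 well above it.

Emit:
arm_command(
  moves=[
    {"xyz": [0,0,-12],"delta_rot": [0,0,0]},
    {"xyz": [0,0,-13],"delta_rot": [0,0,0]},
    {"xyz": [0,-38,0],"delta_rot": [0,0,0]},
    {"xyz": [0,-38,0],"delta_rot": [0,0,0]},
    {"xyz": [0,-40,0],"delta_rot": [0,0,0]},
    {"xyz": [0,0,0],"delta_rot": [0,0,0]},
    {"xyz": [0,0,0],"delta_rot": [0,0,0]},
    {"xyz": [0,0,0],"delta_rot": [0,0,0]},
  ],
)

```text
t: 7.12
ee_pos: [0.539, 0.0163, 0.0645]
eef_rot: [-0.429, 3.112, 0.0]
wrist_force: [-0.5, -0.3, 0.7]
opening: 0.003
gripper_force: 0.0
```

```bash
python3 - <<'E'
from plant import *
import cv2
f=grab_frame("top");g=grab_frame("scene")
a=cv2.resize(f["img"][170:245,280:380],(400,300),interpolation=2)[:,:,::-1]
b=cv2.resize(g["img"][150:250,280:380],(300,300),interpolation=2)[:,:,::-1]
cv2.imwrite("pics/c4.png",cv2.hconcat([a,b]))
E
```

```text
(no output)
```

View pics/c4.png

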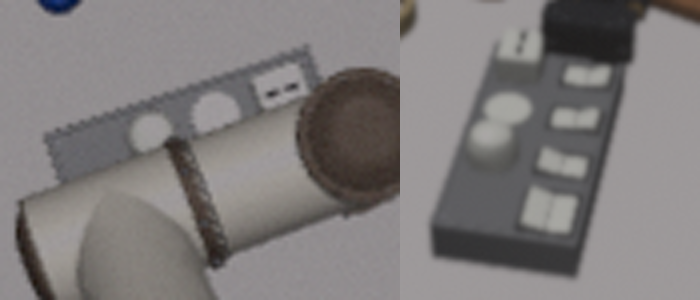

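In the scene crop main (550,210) and rocker 1 (562,163) are tipped over, while rockers 2 and 3 are unchanged. Now I'll press rocker 3.

Emit:
arm_command(
  moves=[
    {"xyz": [0,0,12],"delta_rot": [0,0,0]},
    {"xyz": [0,0,5],"delta_rot": [0,0,0]},
    {"xyz": [0,0,3],"delta_rot": [0,0,0]},
    {"xyz": [0,0,2.5],"delta_rot": [0,0,0]},
    {"xyz": [0,0,1.5],"delta_rot": [0,0,0]},
    {"xyz": [0,0,1],"delta_rot": [0,0,0]},
    {"xyz": [0,0,0],"delta_rot": [0,0,0]},
    {"xyz": [0,0,0],"delta_rot": [0,0,0]},
  ],
)

```text
t: 7.88
ee_pos: [0.5384, 0.017, 0.0417]
eef_rot: [0.432, -3.111, 0.0]
wrist_force: [-6.7, 3.4, 15.2]
opening: 0.004
gripper_force: 7.5
```

Emit:
arm_command(
  moves=[
    {"xyz": [0,0,0],"delta_rot": [0,0,0]},
    {"xyz": [0,0,-15],"delta_rot": [0,0,0]},
    {"xyz": [0,0,-40],"delta_rot": [0,0,0]},
    {"xyz": [0,0,-40],"delta_rot": [0,0,0]},
    {"xyz": [0,0,-40],"delta_rot": [0,0,0]},
    {"xyz": [0,-40,0],"delta_rot": [0,0,0]},
    {"xyz": [0,-40,0],"delta_rot": [0,0,0]},
    {"xyz": [0,-40,0],"delta_rot": [0,0,0]},
  ],
)

```text
t: 8.55
ee_pos: [0.5724, -0.0994, 0.1762]
eef_rot: [-0.434, 3.108, -0.0]
wrist_force: [0.7, 0.8, -0.5]
opening: 0.008
gripper_force: 0.0
```

Emit:
arm_command(
  moves=[
    {"xyz": [0,-40,0],"delta_rot": [0,0,0]},
    {"xyz": [0,-40,0],"delta_rot": [0,0,0]},
    {"xyz": [0,0,0],"delta_rot": [0,0,0]},
    {"xyz": [0,0,0],"delta_rot": [0,0,0]},
    {"xyz": [0,0,0],"delta_rot": [0,0,0]},
  ],
)

```text
t: 8.97
ee_pos: [0.593, -0.1761, 0.1742]
eef_rot: [0.429, -3.112, -0.0]
wrist_force: [0.7, 0.3, 0.1]
opening: 0.002
gripper_force: 0.0
```

```bash
python3 - <<'E'
from plant import *
import cv2
f=grab_frame("top");g=grab_frame("scene")
a=cv2.resize(f["img"][170:245,280:380],(400,300),interpolation=2)[:,:,::-1]
b=cv2.resize(g["img"][150:250,280:380],(400,400),interpolation=2)[:,:,::-1]
a=cv2.copyMakeBorder(a,0,100,0,0,0)
cv2.imwrite("pics/c5.png",cv2.hconcat([a,b]))
E
```

```text
(no output)
```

View pics/c5.png

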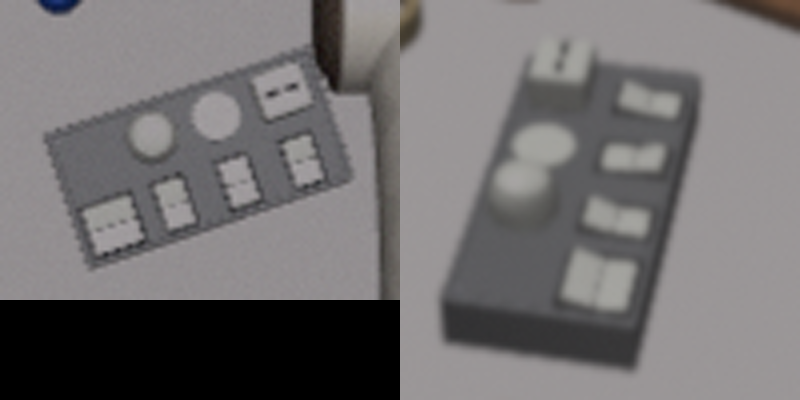

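In the picture main (598,280), rocker 1 (617,217) and rocker 3 (650,100) are tipped over to on, and rocker 2 (633,158) is still off. The lamp, cap and charger are all seated, so I'm handing in.

```bash
python3 -c "
from plant import *
print(sign_off())"
```

```text
the job is handed in; nothing more can be done
None
```

The main rocker, the lamp's rocker (1) and the charger's rocker (3) were pressed fully on in that order, the capped socket's rocker (2) stayed off, and the job is handed in; no verdict was returned.

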